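Snap the lid home on the battery collection box

TASK

Pick up the loose lid by its grip rib, set it gently and squarely on the open battery collection box so that it rests on the two catches, and let go. Then press one end of the lid down until you feel it bear on the rubber seal, keep a firm push (about 20 N) on it for about a second, and only after that do the same at the other end, so that the lid ends level, down on the seal and released. Never press the lid onto the seal with more than 40 N or it cracks, and leave the bottle, jar and tin where they stand.

Things in the scene. Friction and masses are not known exactly. Their poses are not given: they have to be found in the camera images.
- box: Open red plastic battery collection box, fixed to the shelf: 120 (x) by 180 (y) by 90 mm high, walls 4 mm; z is up. Origin: centre of its underside.
- mouth (a point): Centre of the box's mouth, at rim level. Inside the +y and -y end walls, 81 mm from here, a friction catch (60 mm wide, 8 mm thick) stands 21 mm above the rim; the lid first rests on both. Each sinks only when pushed (one at about 4 to 8 N, the other at 8 to 12 N; they look alike) and stays where it is left.
- lid: Loose red plastic lid, about 180 g, lying right way up: 140 (x) by 200 (y) mm, z up. Origin: centre of its underside, level with the skirt's lower edge. Skirt 28 mm deep, flared, goes outside the box walls with 2 mm play at its top, 6 mm at its lower edge. Plate's top face 33 mm above the origin. Fits either way round. On the catches its origin is 83 mm above the box's origin.
- rib (a point): Centre of the top of the lid's grip rib, which stands in the middle of the lid: 14 mm (lid's x) by 60 mm (y), 30 mm high above the plate; this point is 63 mm above the lid's origin. The two dark slots beside it are only marks.
- end_a (a point): Where to press the lid's +y end: on the lid's top face and midline, 72 mm from its centre. On the catches it is 116 mm above the box's origin. Home is when the lid bears on the rubber seal strips along the box's long walls: their height differs each time (0 to 14 mm above the rim) and is not reported, so home lies 7 to 21 mm lower than on the catches and must be felt.
- end_b (a point): The same for the lid's -y end, 72 mm from its centre the other way.
- bottle: Bystander: upright blue plastic bottle, 66 mm wide, 210 mm high. Origin: centre of its underside.
- jar: Bystander: open clear glass jar, 80 mm wide, 115 mm high. Origin: centre of its underside.
- tin: Bystander: empty open steel tin, 74 mm wide, 105 mm high. Origin: centre of its underside.
Things that resemble listed ones, but are neither listed nor needed, are in the scene too. What is shaped like the lid but grey or orange is not meant.

How it is judged:
By the outcome, as a careful person would: the job done as asked, in the order asked, and still so for the second after the job is handed in, with the robot touching nothing.
It also fails if it takes over 64 s, if anything falls off the work surface, if the arm or the gripper's body presses on something with over 40 N, if the wrist force passes 120 N, or if a joint passes its speed limit or range.

ROBOT

A 6-joint arm with a two-finger parallel gripper is mounted at the origin on the work surface. World frame = base frame: x ahead of the robot, y to its left, z up, the work surface at z = 0. Lengths are in m, angles in rad, forces in N, time in s.
With the tool pointing down it reaches from about 0.35 to 0.85 m from the base axis. Payload 8.1 kg.
Tool frame: the origin (TCP) lies between the finger pads; the fingertips stand 14 mm ahead of it and the grasp point (between the pads) lies 5 mm behind it; z points along the fingers, y is the line along which they close (so a half turn about z gives the same grasp; the last joint's range is limited). The gripper opens to 93 mm and grips with 3 to 60 N. Pads are 15 mm wide; open, the fingers measure 128 mm over their backs; the gripper's body (75 mm by 188 mm) begins 65 mm behind the grasp point.
Start: joints at [1.243, 0.13, 1.488, -0, 1.523, -0.085], TCP at [0.144, 0.582, 0.233] pointing down, gripper open.
Joint ranges: [-2.96, 2.96], [-0.89, 2.26], [0.02, 2.5], [-1.34, 4.48], [0, 2.73], [-2.66, 2.66]. Speed limits (rad/s): [2.39, 2.39, 2.79, 3.14, 3.14, 3.14].

INTERFACE

Orientations are given as a rotation vector (axis times angle).
In Python, from cell import ctrl gives the robot as it stands. The module is installed in compiled form; this text tells all that it offers.
- The arm moves only by the tool drive_tool, never from a script. Its arguments are lists of equal length, an entry for each row: "slide": the shift along the tool's x, y, z in mm, a list of three; "twist": the turn about the tool's z in rad. In form: {"slide": [[tx, ty, tz], ...], "twist": [twist, ...]}. A call has exactly 8 rows; each row shifts and turns the commanded pose from where the row before left it, along the tool's axes as they then stand; what a row does not reach is not made up. A row lasts 1/12 s, in which the tool goes at most 41.7 mm and 7.16 degrees, less where a joint would pass 70% of its speed; a pose out of reach is approached as far as the arm can. A call with a gripper value outside its range is refused whole. "gripper" is the closure, from -1 (fully open) to 1 (shut), set as the call begins (left out, the last holds). The fingers move at their own pace and stop on an object; the grip force is fixed at half the most. Time passes only in rows, so rows that do not move let the fingers close, or fill a call up. It gives the time, the measured TCP pose, the force, the opening and the grip force at its end, in the units of the state.
- ctrl.get_obs(): the state, without advancing time (a new reading comes with each control period).
- ctrl.grab_frame(name): name is "scene" or "top"; returns a dict with "image" (400x640x3 uint8, red, green, blue), "intrinsics" (3x3 intrinsics, pixels), "R" (3x3) and "t" (3): a world point X has camera coordinates R X + t. Camera axes: x right, y down, z forward; pixel columns grow to the right and rows downward; lengths in m; the calibration is good to about 2 mm. A picture is of the moment at which its call begins. There is no depth.
- ctrl.job_done(): hands the job in; it is judged then, once.
The state is a dict: "time": time; "q": joint angles; "dq": joint speeds; "joint_efforts": joint torques, N m; "eef_pos": TCP position; "orientation": TCP orientation; "ft_force": force on the tool from outside, world axes, zero at the start; "wrist_torque": the same for the moment, N m; "finger_gap": opening from 0.0 (shut) to 1.0 (fully open); "grip_force": force on a finger pad.
Only numpy, scipy, OpenCV 4.12 (cv2) and the standard library are available. Lean on these libraries where they do the work, as an engineer would, in place of code of your own. Each camera call takes 0.05 s, during which the arm holds its last target. There are 200 camera calls.

## Working session

There is one attempt and no reset: what is moved stays moved. The work goes in short steps, Python scripts to look and compute and a tool call to move; the robot and the scene stay as the last step left them, time stands still between calls to the robot, and variables do not carry over. Pictures are saved under pics/ and viewed, at most 10 in all, crops included, and the job is handed in when it is done.

Besides the shell and the picture viewer there is one more tool, called after "Request:" as a command line: name --pt "numbers of a row" for each row, then --argument value for the rest. drive_tool: Moves the arm, as the interface text tells. Its arguments: {"type":"object","properties":{"slide":{"type":"array"},"twist":{"type":"array"},"gripper":{"type":"number"}},"required":["slide","twist"]}

```bash
mkdir -p pics; python3 - <<'E'
from cell import ctrl
import cv2,pickle
d={}
for n in("scene","top"):
    f=ctrl.grab_frame(n); d[n]=f; cv2.imwrite(f"pics/{n}0.png",f["image"][:,:,::-1]); print(n,f["intrinsics"].round(1).tolist(),f["R"].round(3).tolist(),f["t"].round(3).tolist())
pickle.dump(d,open("f0.pkl","wb"))
print(ctrl.get_obs())
E
```

```text
scene [[461.6, 0.0, 316.0], [0.0, 461.6, 198.3], [0.0, 0.0, 1.0]] [[0.811, 0.585, 0.014], [0.429, -0.579, -0.693], [-0.397, 0.568, -0.72]] [-0.427, -0.151, 1.5]
top [[405.2, 0.0, 319.0], [0.0, 405.2, 208.6], [0.0, 0.0, 1.0]] [[0.025, -1.0, -0.006], [-0.987, -0.024, -0.156], [0.156, 0.01, -0.988]] [0.004, 0.531, 1.333]
{'time': 0.1, 'q': array([ 1.24261134e+00,  1.31085358e-01,  1.48918275e+00, -5.28969899e-06,
        1.52299093e+00, -8.54137122e-02]), 'dq': array([ 1.25541344e-03, -2.08614956e-03, -1.40489508e-03,  2.72919725e-04,
       -6.74644759e-05,  1.18764362e-03]), 'joint_efforts': array([ 1.37861352e-03, -5.61349511e+01, -4.93089616e+01,  7.69568654e-02,
        2.92044191e-02, -3.65132018e-05]), 'eef_pos': array([0.14406461, 0.58193924, 0.2316857 ]), 'orientation': array([-3.80367092e-01, -3.11814071e+00,  2.56321678e-03]), 'ft_force': array([ 0.17117403,  0.16890181, -0.33304876]), 'wrist_torque': array([-0.07872067,  0.03059468,  0.04611735]), 'grip_force': 0.0, 'finger_gap': 0.9993541464214092}
```

View pics/scene0.png

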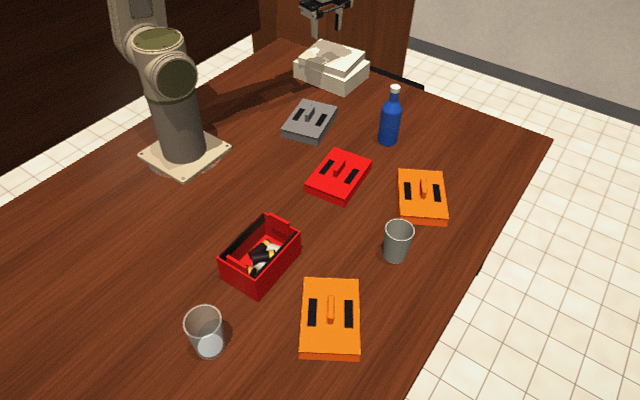

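View pics/top0.png

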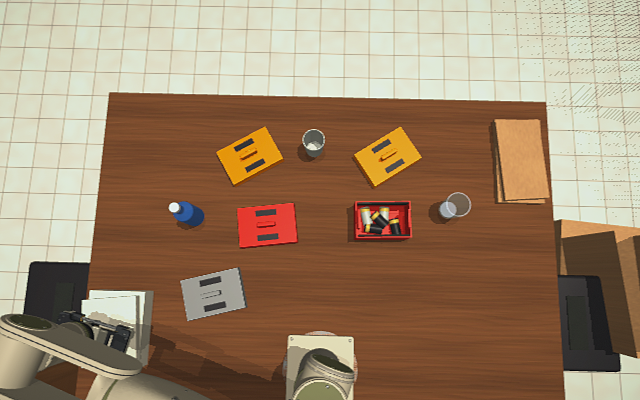

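The top view shows the red lid at about (267,225) and the open red box at (383,220). The jar is at (455,206), the tin at (313,143) and the bottle at (187,212). I'll fit the lid and box poses to their silhouettes in both views.

```bash
cat > h.py <<'E'
import numpy as np,cv2
from scipy.optimize import minimize
from scipy.spatial.transform import Rotation as Rn
def rect(x,y,z,cy=0): return [[a*x/2,cy+b*y/2,z] for a in(1,-1) for b in(1,-1)]
LID=np.array(rect(.140,.200,0)+rect(.132,.192,.033)+rect(.014,.060,.063))
BOX=np.array(rect(.12,.18,0)+rect(.12,.18,.09)+rect(.06,.008,.111,.081)+rect(.06,.008,.111,-.081))
def proj(f,X):
    c=X@f["R"].T+f["t"]; p=c@f["intrinsics"].T; return p[:,:2]/p[:,2:]
def place(M,p,z=0):
    c,s=np.cos(p[2]),np.sin(p[2]); return M@np.array([[c,s,0],[-s,c,0],[0,0,1]])+[p[0],p[1],z]
def blob(f,uv):
    h=cv2.cvtColor(f["image"],cv2.COLOR_RGB2HSV)
    m=(((h[...,0]<5)|(h[...,0]>174))&(h[...,1]>190)&(h[...,2]>50)).astype(np.uint8)
    n,l,st,c=cv2.connectedComponentsWithStats(m)
    ok=[i for i in range(1,n) if st[i,4]>200]
    i=min(ok,key=lambda i:np.hypot(*(c[i]-uv))); print("blob",st[i].tolist())
    ys,xs=np.nonzero(l==i)
    P=np.concatenate([np.c_[xs+a,ys+b] for a in(-.5,.5) for b in(-.5,.5)]).astype(np.float32)
    return cv2.convexHull(P)
def fit(M,d,uvs,p0,z=0):
    H={n:blob(d[n],uvs[n]) for n in uvs}
    def cost(p):
        s=0
        for n in H:
            q=cv2.convexHull(proj(d[n],place(M,p,z)).astype(np.float32))
            a=cv2.intersectConvexConvex(H[n],q)[0]; s+=1-a/(cv2.contourArea(H[n])+cv2.contourArea(q)-a)
        return s
    r=min((minimize(cost,[p0[0],p0[1],t],method="Nelder-Mead",options=dict(initial_simplex=np.array([[p0[0],p0[1],t],[p0[0]+.02,p0[1],t],[p0[0],p0[1]+.02,t],[p0[0],p0[1],t+.1]]),maxiter=600)) for t in(p0[2]-.15,p0[2],p0[2]+.15)),key=lambda r:r.fun)
    return r.x,r.fun
def ray(f,uv,z):
    d=f["R"].T@np.linalg.solve(f["intrinsics"],[*uv,1]); c=-f["R"].T@f["t"]; return (c+d*(z-c[2])/d[2])[:2]
def togo(o,xyz,yaw=None):
    """slide (mm, tool axes) and twist so that the tool y lies along yaw (mod pi)"""
    R=Rn.from_rotvec(o["orientation"]).as_matrix(); s=R.T@(np.array(xyz)-o["eef_pos"])*1000
    y=np.arctan2(R[1,1],R[0,1]); t=None
    if yaw is not None: t=-((yaw-y+np.pi/2)%np.pi-np.pi/2)
    return s.round(1),t,"tilt",R[:,2].round(3),"q6",o["q"][5].round(2)
E
python3 - <<'E'
from h import *; import pickle
from cell import ctrl
d=pickle.load(open("f0.pkl","rb"))
for nm,M,uv in(("lid",LID,{"top":(267,225),"scene":(338,176)}),("box",BOX,{"top":(383,220),"scene":(260,255)})):
    p0=[*ray(d["top"],uv["top"],.03),0.]
    print(nm,p0)
    for s in(["top"],["scene"],["top","scene"]): print(s,*fit(M,d,{k:uv[k] for k in s},p0))
o=ctrl.get_obs()
x,_=fit(LID,d,{"top":(267,225),"scene":(338,176)},[.49,.17,0])
print(togo(o,[x[0],x[1],.051],x[2]))
for n,uv in(("bottle",(190,220)),("jar",(447,215)),("tin",(313,155))): print(n,ray(d["top"],uv,0))
E
```

```text
lid [np.float64(0.4716254744579163), np.float64(0.19258707430146654), 0.0]
blob [237, 203, 61, 46, 1943]
['top'] [0.47313043 0.19590595 0.12215487] 0.030718429775232314
blob [304, 147, 68, 61, 2307]
['scene'] [0.47205378 0.19203697 0.12808517] 0.04424903969163063
blob [237, 203, 61, 46, 1943]
blob [304, 147, 68, 61, 2307]
['top', 'scene'] [0.47244203 0.19485474 0.12454438] 0.08026096071116084
box [np.float64(0.49845622117668387), np.float64(-0.2014786367148886), 0.0]
blob [354, 204, 56, 36, 639]
['top'] [ 0.48941556 -0.18981614  0.07619063] 0.09665901324250536
blob [216, 212, 85, 90, 3426]
['scene'] [ 0.49391416 -0.19552694  0.02828106] 0.02755707080838743
blob [354, 204, 56, 36, 639]
blob [216, 212, 85, 90, 3426]
['top', 'scene'] [ 0.4920652  -0.1935874   0.01217293] 0.13355485793034227
blob [237, 203, 61, 46, 1943]
blob [304, 147, 68, 61, 2307]
(array([-411.8, -296.5,  181.1]), np.float64(1.2034463806600206), 'tilt', array([-0.001, -0.002, -1.   ]), 'q6', np.float64(-0.09))
bottle [0.48592629 0.46614263]
jar [ 0.52545222 -0.4284034 ]
tin [0.73028403 0.0438226 ]
```

Request:
drive_tool --pt "-30 -22 0" --pt "-32 -23 0" --pt "-32 -23 0" --pt "-32 -23 0" --pt "-32 -23 0" --pt "-32 -23 0" --pt "-32 -23 0" --pt "-32 -23 0" --twist '[0,0,0,0,0,0,0,0]' --gripper -1

```text
time: 0.77
eef_pos: [0.3474, 0.3419, 0.2323]
orientation: [-0.38, -3.118, 0.001]
ft_force: [0.1, -0.8, 0.4]
finger_gap: 1.002
grip_force: 0.0
```

Request:
drive_tool --pt "-31 -22 0" --pt "-31 -22 0" --pt "-31 -22 0" --pt "-31 -22 0" --pt "-32 -23 0" --pt "0 0 20" --pt "0 0 20" --pt "0 0 10" --twist '[0,0,0,0,0,0.12,0.12,0.12]'

```text
time: 1.43
eef_pos: [0.4708, 0.1971, 0.1798]
orientation: [-0.944, -2.994, 0.003]
ft_force: [-0.9, -0.2, -0.4]
finger_gap: 1.002
grip_force: 0.0
```

Request:
drive_tool --pt "0 0 10" --pt "0 0 10" --pt "0 0 10" --pt "0 0 0" --pt "0 0 0" --pt "0 0 0" --pt "0 0 0" --pt "0 0 0" --twist '[0.12,0.12,0.12,0.12,0.12,0.12,0.12,0]'

```text
time: 2.1
eef_pos: [0.4712, 0.1984, 0.1522]
orientation: [-2.081, -2.353, 0.001]
ft_force: [-0.4, -0.1, -0.3]
finger_gap: 0.996
grip_force: 0.0
```

```bash
python3 - <<'E'
from h import *; import pickle
from cell import ctrl
o=ctrl.get_obs(); print(o["time"],o["eef_pos"],togo(o,[.4724,.1947,.051],.1245),o["ft_force"])
d=pickle.load(open("f0.pkl","rb"))
for n,(x,y) in (("top",(340,185)),("scene",(200,195))):
    c=d[n]["image"][y:y+75,x:x+110] if n=="top" else d[n]["image"][y:y+110,x:x+125]
    im=cv2.resize(c[:,:,::-1],None,fx=6 if n=="top" else 5,fy=6 if n=="top" else 5,interpolation=cv2.INTER_CUBIC); cv2.imwrite(f"pics/box_{n}.png",im)
E
```

```text
2.1 [0.47121083 0.19835642 0.1521864 ] (array([ -3.8,   0.8, 101.2]), np.float64(-0.0023337185388647708), 'tilt', array([-0.001, -0.   , -1.   ]), 'q6', np.float64(0.18)) [-0.38552603 -0.10065758 -0.28859042]
```

View pics/box_top.png

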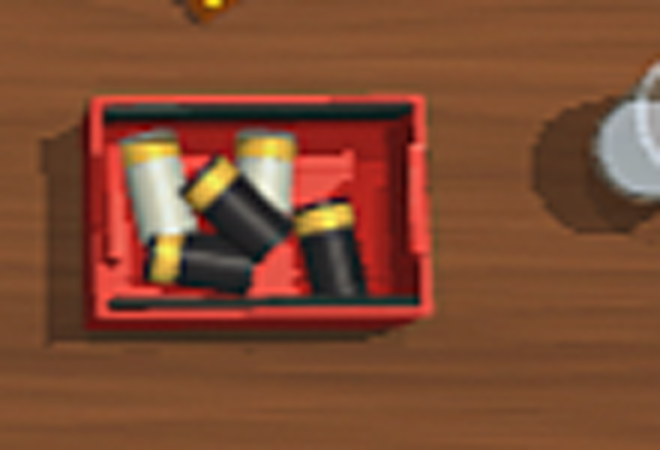

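The crop shows the rim's outer corners at about (92,97), (425,96), (434,317) and (92,318) in crop pixels. I'll refit with looser thresholds and lower onto the rib.

Request:
drive_tool --pt "-2 1 18" --pt "-2 0 18" --pt "0 0 18" --pt "0 0 16" --pt "0 0 12" --pt "0 0 10" --pt "0 0 8" --pt "0 0 0" --twist '[0,0,0,0,0,0,0,0]'

```text
time: 2.77
eef_pos: [0.472, 0.1943, 0.0509]
orientation: [-2.073, -2.359, 0.003]
ft_force: [-0.3, 0.9, -0.2]
finger_gap: 1.0
grip_force: 0.0
```

```bash
sed -i 's/>190)&(h\[...,2\]>50/>150)\&(h[...,2]>60/; s/h\[...,0\]<5/h[...,0]<6/' h.py; python3 - <<'E'
from h import *; import pickle
from cell import ctrl
d=pickle.load(open("f0.pkl","rb"))
uv={"top":(383,220),"scene":(260,255)}
for s in(["top"],["scene"],["top","scene"]): print(s,*fit(BOX,d,{k:uv[k] for k in s},[.493,-.194,.0]))
for s in(["top"],["scene"],["top","scene"]): print(s,*fit(LID,d,{k:{"top":(267,225),"scene":(338,176)}[k] for k in s},[.473,.195,.12]))
C=(np.array([[92,97],[425,96],[434,317],[92,318]])+.5)/6-.5+[340,185]
W=np.array([ray(d["top"],c,.09) for c in C]); print(W.round(4).tolist(),W.mean(0))
m=BOX[4:8]
for p in([.4935,-.1945,.02],): print(proj(d["top"],place(BOX,p))[4:8].round(1).tolist(),C.round(1).tolist())
o=ctrl.get_obs(); print(togo(o,[.4724,.1947,.051],.1245))
E
```

```text
blob [353, 201, 59, 39, 1165]
['top'] [ 0.49464933 -0.19336555  0.02091387] 0.017650966812781554
blob [216, 212, 86, 90, 3542]
['scene'] [ 0.49430057 -0.19580034  0.028408  ] 0.039106555353430994
blob [353, 201, 59, 39, 1165]
blob [216, 212, 86, 90, 3542]
['top', 'scene'] [ 0.49444366 -0.1939344   0.02334668] 0.0595926094456225
blob [237, 203, 61, 46, 2125]
['top'] [0.47432114 0.19651694 0.11532547] 0.03706985080977243
blob [303, 147, 69, 61, 2358]
['scene'] [0.4720304  0.19108899 0.12725115] 0.05509815311388666
blob [237, 203, 61, 46, 2125]
blob [303, 147, 69, 61, 2358]
['top', 'scene'] [0.47214289 0.19469796 0.12485579] 0.10091546488429581
[[0.5519, -0.1005], [0.5568, -0.2822], [0.4361, -0.2858], [0.431, -0.1019]] [ 0.49392462 -0.19258827]
[[355.8, 200.8], [410.8, 201.1], [356.1, 237.4], [411.9, 237.6]] [[354.9, 200.8], [410.4, 200.6], [411.9, 237.4], [354.9, 237.6]]
(array([ 0.3,  0.5, -0.1]), np.float64(0.004672783384616963), 'tilt', array([-0.002, -0.001, -1.   ]), 'q6', np.float64(0.16))
```

Request:
drive_tool --pt "0 0 0" --pt "0 0 0" --pt "0 0 0" --pt "0 0 0" --pt "0 0 0" --pt "0 0 0" --pt "0 0 0" --pt "0 0 0" --twist '[0,0,0,0,0,0,0,0]' --gripper 1

```text
time: 3.43
eef_pos: [0.473, 0.1946, 0.0527]
orientation: [2.075, 2.359, 0.0]
ft_force: [0.6, 0.5, -0.4]
finger_gap: 0.472
grip_force: 0.0
```

Request:
drive_tool --pt "0 0 0" --pt "0 0 0" --pt "0 0 0" --pt "0 0 0" --pt "0 0 0" --pt "0 0 0" --pt "0 0 0" --pt "0 0 0" --twist '[0,0,0,0,0,0,0,0]'

```text
time: 4.1
eef_pos: [0.4729, 0.1946, 0.0526]
orientation: [-2.075, -2.359, 0.0]
ft_force: [-0.7, -0.2, 0.3]
finger_gap: 0.152
grip_force: 30.0
```

Request:
drive_tool --pt "0 0 -5" --pt "0 0 -10" --pt "0 0 -20" --pt "0 0 -25" --pt "0 0 -25" --pt "0 0 -25" --pt "0 0 -20" --pt "0 0 0" --twist '[0,0,0,0,0,0,0,0]'

```text
time: 4.77
eef_pos: [0.4759, 0.1955, 0.189]
orientation: [2.072, 2.355, 0.012]
ft_force: [2.2, 0.7, -0.3]
finger_gap: 0.147
grip_force: 30.0
```

```bash
python3 - <<'E'
from h import *; import pickle
from cell import ctrl
o=ctrl.get_obs(); print(o["ft_force"],o["wrist_torque"],o["eef_pos"],togo(o,[.4944,-.194,.19],.022))
d={}
for n in("scene","top"):
    f=ctrl.grab_frame(n); d[n]=f; cv2.imwrite(f"pics/{n}1.png",f["image"][:,:,::-1])
pickle.dump(d,open("f1.pkl","wb"))
cv2.imwrite("pics/both1.png",cv2.resize(np.hstack([d["scene"]["image"][60:260,180:480],d["top"]["image"][130:330,160:460]])[:,:,::-1],None,fx=1.33,fy=1.33))
E
```

```text
[ 2.22690259  0.73522649 -0.25038829] [-0.08097144 -0.01113048 -0.00906923] [0.47594484 0.19552608 0.18896276] (array([-388.7,  -31.4,   -1.9]), np.float64(0.10603803351574115), 'tilt', array([ 0.009,  0.003, -1.   ]), 'q6', np.float64(0.16))
```

View pics/both1.png

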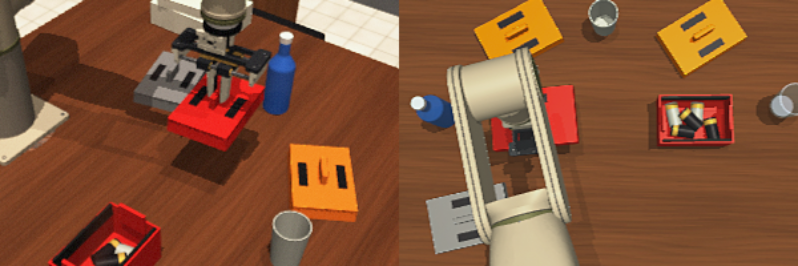

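The lid is held level and clear of everything. Next I carry it to above the box.

Request:
drive_tool --pt "-12 -1 0" --pt "-24 -2 0" --pt "-28 -2 0" --pt "-28 -2 0" --pt "-28 -2 0" --pt "-28 -2 0" --pt "-28 -2 0" --pt "-28 -2 0" --twist '[0,0,0,0,0,0,0,0]'

```text
time: 5.53
eef_pos: [0.4826, -0.0115, 0.1806]
orientation: [-2.073, -2.357, 0.003]
ft_force: [0.7, -0.3, -2.2]
finger_gap: 0.145
grip_force: 30.0
```

Request:
drive_tool --pt "-28 -2 0" --pt "-28 -2 0" --pt "-28 -3 0" --pt "-28 -3 0" --pt "-24 -3 0" --pt "-18 -2 0" --pt "-12 -1 0" --pt "-8 -1 0" --twist '[0,0,0,0,0,0,0,0]'

```text
time: 6.2
eef_pos: [0.4883, -0.1857, 0.181]
orientation: [-2.075, -2.355, 0.002]
ft_force: [0.3, 0.6, -1.6]
finger_gap: 0.15
grip_force: 30.0
```

Request:
drive_tool --pt "0 0 0" --pt "0 0 0" --pt "0 0 0" --pt "0 0 0" --pt "0 0 0" --pt "0 0 0" --pt "0 0 0" --pt "0 0 0" --twist '[0.03,0.04,0.036,0,0,0,0,0]'

```text
time: 6.87
eef_pos: [0.4895, -0.1842, 0.1826]
orientation: [-2.196, -2.247, 0.0]
ft_force: [-0.5, -0.5, -1.1]
finger_gap: 0.148
grip_force: 30.0
```

```bash
python3 - <<'E'
from h import *; import pickle
from cell import ctrl
o=ctrl.get_obs(); print(o["time"],o["ft_force"],o["wrist_torque"],o["eef_pos"],togo(o,[.4944,-.194,.134],.022))
d={n:ctrl.grab_frame(n) for n in("scene","top")}
pickle.dump(d,open("f2.pkl","wb"))
cv2.imwrite("pics/both2.png",cv2.resize(np.hstack([d["scene"]["image"][130:330,150:400],d["top"]["image"][130:330,280:530]])[:,:,::-1],None,fx=1.6,fy=1.6))
E
```

```text
6.8667 [-0.48228362 -0.49614432 -1.12992665] [-0.04544554  0.04252382 -0.01270861] [ 0.48951517 -0.18419335  0.18255949] (array([-9.9,  4.7, 48.6]), np.float64(0.0008311485252130435), 'tilt', array([-0.,  0., -1.]), 'q6', np.float64(-0.48))
```

View pics/both2.png

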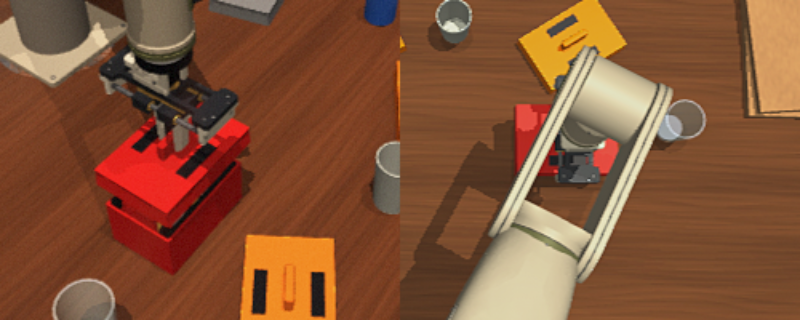

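Request:
drive_tool --pt "-5 2 0" --pt "-5 3 0" --pt "0 0 10" --pt "0 0 10" --pt "0 0 8" --pt "0 0 4" --pt "0 0 0" --pt "0 0 0" --twist '[0,0,0,0,0,0,0,0]'

```text
time: 7.63
eef_pos: [0.4943, -0.194, 0.1499]
orientation: [-2.196, -2.245, 0.001]
ft_force: [0.0, 0.5, -0.6]
finger_gap: 0.149
grip_force: 30.0
```

```bash
python3 - <<'E'
from h import *; import pickle
from cell import ctrl
o=ctrl.get_obs(); print(o["time"],o["ft_force"],o["wrist_torque"],o["eef_pos"],togo(o,[.4944,-.194,.1356],.022))
f=ctrl.grab_frame("scene"); pickle.dump(f,open("f3.pkl","wb"))
im=f["image"][:,:,::-1].copy()
im=cv2.resize(im[150:290,190:330],None,fx=4,fy=4,interpolation=cv2.INTER_CUBIC)
z=o["eef_pos"][2]-.0526
for M,p,zz,c in((LID,(.4944,-.194,.022),z,(255,255,0)),(BOX,(.4944,-.194,.022),0,(0,255,0))):
    for q in proj(f,place(M,p,zz))[:8]: cv2.circle(im,tuple(int(v) for v in (q-[190,150]+.5)*4),4,c,1)
cv2.imwrite("pics/s3.png",im)
E
```

```text
7.6333 [ 0.02878562  0.47863683 -0.58862721] [-0.08694539  0.06741283  0.05048131] [ 0.49431854 -0.19397462  0.14993659] (array([-0. ,  0.1, 14.3]), np.float64(8.865747598307827e-05), 'tilt', array([-0.001,  0.001, -1.   ]), 'q6', np.float64(-0.49))
```

View pics/s3.png

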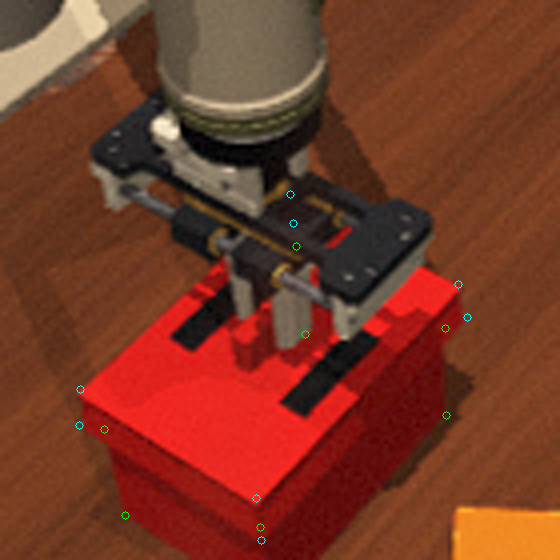

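The predicted lid corners, (81,389), (256,498) and (459,284), lie on the visible ones, so the lid is square over the box. I'll lower it gently.

Request:
drive_tool --pt "0 0 2" --pt "0 0 3" --pt "0 0 3" --pt "0 0 1" --pt "0 0 1" --pt "0 0 1" --pt "0 0 0" --pt "0 0 0" --twist '[0,0,0,0,0,0,0,0]'

```text
time: 8.35
eef_pos: [0.4948, -0.1943, 0.1397]
orientation: [2.197, 2.246, -0.0]
ft_force: [0.5, -0.6, -1.5]
finger_gap: 0.15
grip_force: 30.0
```

Request:
drive_tool --pt "0 0 1" --pt "0 0 0" --pt "0 0 0.5" --pt "0 0 0" --pt "0 0 0.5" --pt "0 0 0" --pt "0 0 0" --pt "0 0 0" --twist '[0,0,0,0,0,0,0,0]'

```text
time: 9.02
eef_pos: [0.4948, -0.1943, 0.1377]
orientation: [2.197, 2.246, 0.0]
ft_force: [0.2, 0.3, -1.9]
finger_gap: 0.148
grip_force: 30.0
```

Request:
drive_tool --pt "0 0 0.5" --pt "0 0 0" --pt "0 0 0.5" --pt "0 0 0" --pt "0 0 0" --pt "0 0 0" --pt "0 0 0" --pt "0 0 0" --twist '[0,0,0,0,0,0,0,0]'

```text
time: 9.68
eef_pos: [0.4948, -0.1943, 0.1366]
orientation: [-2.197, -2.246, 0.0]
ft_force: [-0.1, 0.6, -1.4]
finger_gap: 0.151
grip_force: 30.0
```

Request:
drive_tool --pt "0 0 0.5" --pt "0 0 0" --pt "0 0 0" --pt "0 0 0" --pt "0 0 0" --pt "0 0 0" --pt "0 0 0" --pt "0 0 0" --twist '[0,0,0,0,0,0,0,0]'

```text
time: 10.35
eef_pos: [0.4948, -0.1943, 0.1362]
orientation: [2.197, 2.246, 0.0]
ft_force: [-0.5, 1.4, -2.2]
finger_gap: 0.149
grip_force: 30.0
```

Request:
drive_tool --pt "0 0 0.5" --pt "0 0 0" --pt "0 0 0" --pt "0 0 0" --pt "0 0 0" --pt "0 0 0" --pt "0 0 0" --pt "0 0 0" --twist '[0,0,0,0,0,0,0,0]'

```text
time: 11.02
eef_pos: [0.4948, -0.1942, 0.1356]
orientation: [-2.197, -2.246, -0.0]
ft_force: [0.0, 0.8, -2.2]
finger_gap: 0.149
grip_force: 30.0
```

Request:
drive_tool --pt "0 0 0.5" --pt "0 0 0" --pt "0 0 0" --pt "0 0 0" --pt "0 0 0" --pt "0 0 0" --pt "0 0 0" --pt "0 0 0" --twist '[0,0,0,0,0,0,0,0]'

```text
time: 11.68
eef_pos: [0.4948, -0.1943, 0.1356]
orientation: [2.197, 2.246, 0.0]
ft_force: [-3.0, 1.8, 5.6]
finger_gap: 0.151
grip_force: 30.0
```

Contact at the expected height. I'll ease off slightly and release.

Request:
drive_tool --pt "0 0 -0.4" --pt "0 0 0" --pt "0 0 0" --pt "0 0 0" --pt "0 0 0" --pt "0 0 0" --pt "0 0 0" --pt "0 0 0" --twist '[0,0,0,0,0,0,0,0]'

```text
time: 12.35
eef_pos: [0.4948, -0.1943, 0.1356]
orientation: [2.197, 2.246, 0.0]
ft_force: [-0.9, 0.1, 2.5]
finger_gap: 0.147
grip_force: 30.0
```

Request:
drive_tool --pt "0 0 0" --pt "0 0 0" --pt "0 0 0" --pt "0 0 0" --pt "0 0 0" --pt "0 0 0" --pt "0 0 0" --pt "0 0 0" --twist '[0,0,0,0,0,0,0,0]' --gripper -0.4

```text
time: 13.02
eef_pos: [0.4948, -0.1943, 0.1356]
orientation: [2.197, 2.246, 0.0]
ft_force: [0.4, 0.0, 0.2]
finger_gap: 0.668
grip_force: 0.0
```

Request:
drive_tool --pt "0 0 -5" --pt "0 0 -15" --pt "0 0 -20" --pt "0 0 -20" --pt "0 0 0" --pt "0 0 0" --pt "0 0 0" --pt "0 0 0" --twist '[0,0,0,0,0,0,0,0]'

```text
time: 13.68
eef_pos: [0.4941, -0.1939, 0.1941]
orientation: [-2.195, -2.244, 0.001]
ft_force: [0.4, 0.4, -0.4]
finger_gap: 0.701
grip_force: 0.0
```

```bash
python3 - <<'E'
from h import *
from cell import ctrl
o=ctrl.get_obs(); print(o["time"],o["ft_force"],o["eef_pos"])
c,s=np.cos(.022),np.sin(.022)
for k in(1,-1): print(togo(o,[.4944-k*.072*s,-.194+k*.072*c,.140],.022))
f=ctrl.grab_frame("scene")
im=cv2.resize(f["image"][150:290,190:330,::-1],None,fx=4,fy=4,interpolation=cv2.INTER_CUBIC)
for M,zz,cl in((LID,.083,(255,255,0)),(BOX,0,(0,255,0))):
    for q in proj(f,place(M,(.4944,-.194,.022),zz))[:8]: cv2.circle(im,tuple(int(v) for v in (q-[190,150]+.5)*4),4,cl,1)
cv2.imwrite("pics/s4.png",im)
E
```

```text
13.6833 [ 0.38993446  0.38780754 -0.3619501 ] [ 0.49406451 -0.1938612   0.19414946]
(array([71.8,  0.4, 54.2]), np.float64(5.192320818525609e-05), 'tilt', array([-0.002,  0.001, -1.   ]), 'q6', np.float64(-0.49))
(array([-72.2,   0.4,  54.1]), np.float64(5.192320818525609e-05), 'tilt', array([-0.002,  0.001, -1.   ]), 'q6', np.float64(-0.49))
```

View pics/s4.png

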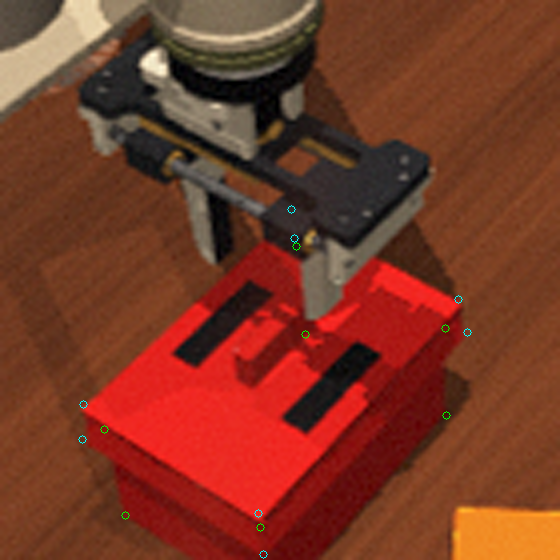

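The lid rests squarely on the catches and is released. Next I close the fingers over the +y end and approach.

Request:
drive_tool --pt "12 0 0" --pt "20 0 0" --pt "20 0 0" --pt "20 0 0" --pt "0 0 0" --pt "0 0 0" --pt "0 0 0" --pt "0 0 0" --twist '[0,0,0,0,0,0,0,0]' --gripper 1

```text
time: 14.4
eef_pos: [0.4931, -0.1226, 0.1953]
orientation: [-2.197, -2.245, 0.001]
ft_force: [-0.4, -0.2, 0.5]
finger_gap: 0.175
grip_force: 0.0
```

Request:
drive_tool --pt "0 0 10" --pt "0 0 12" --pt "0 0 12" --pt "0 0 10" --pt "0 0 6" --pt "0 0 4" --pt "0 0 0" --pt "0 0 0" --twist '[0,0,0,0,0,0,0,0]'

```text
time: 15.07
eef_pos: [0.4932, -0.1223, 0.1415]
orientation: [-2.197, -2.245, 0.0]
ft_force: [-0.5, 0.3, -0.1]
finger_gap: 0.004
grip_force: 0.0
```

Request:
drive_tool --pt "0 0 2" --pt "0 0 0" --pt "0 0 0" --pt "0 0 0" --pt "0 0 0" --pt "0 0 0" --pt "0 0 0" --pt "0 0 0" --twist '[0,0,0,0,0,0,0,0]'

```text
time: 15.73
eef_pos: [0.4932, -0.1223, 0.1396]
orientation: [2.197, 2.246, -0.0]
ft_force: [-0.5, -0.8, 0.0]
finger_gap: 0.004
grip_force: 0.0
```

Request:
drive_tool --pt "0 0 3" --pt "0 0 2" --pt "0 0 2" --pt "0 0 1" --pt "0 0 0.5" --pt "0 0 0" --pt "0 0 0" --pt "0 0 0" --twist '[0,0,0,0,0,0,0,0]'

```text
time: 16.4
eef_pos: [0.4933, -0.1223, 0.1312]
orientation: [2.197, 2.246, 0.0]
ft_force: [-0.2, 0.2, 0.8]
finger_gap: 0.006
grip_force: 0.0
```

Request:
drive_tool --pt "0 0 0.5" --pt "0 0 0" --pt "0 0 0.5" --pt "0 0 0" --pt "0 0 0.5" --pt "0 0 0" --pt "0 0 0" --pt "0 0 0" --twist '[0,0,0,0,0,0,0,0]'

```text
time: 17.07
eef_pos: [0.4933, -0.1223, 0.1299]
orientation: [2.197, 2.245, 0.0]
ft_force: [-2.0, 0.3, 5.0]
finger_gap: 0.008
grip_force: 2.6
```

Request:
drive_tool --pt "0 0 0.5" --pt "0 0 0" --pt "0 0 0.5" --pt "0 0 0" --pt "0 0 0" --pt "0 0 0" --pt "0 0 0" --pt "0 0 0" --twist '[0,0,0,0,0,0,0,0]'

```text
time: 17.73
eef_pos: [0.4933, -0.1223, 0.1288]
orientation: [2.197, 2.246, 0.0]
ft_force: [-1.9, 1.2, 5.6]
finger_gap: 0.003
grip_force: 2.6
```

Contact came at z≈0.130, and this catch slides at about 5.5 N. Home can't be above 0.123.

Request:
drive_tool --pt "0 0 0.8" --pt "0 0 0.8" --pt "0 0 0.8" --pt "0 0 0.8" --pt "0 0 0.8" --pt "0 0 0.5" --pt "0 0 0" --pt "0 0 0" --twist '[0,0,0,0,0,0,0,0]'

```text
time: 18.4
eef_pos: [0.4933, -0.1221, 0.1243]
orientation: [2.197, 2.246, 0.001]
ft_force: [-2.2, 1.0, 4.9]
finger_gap: 0.004
grip_force: 2.5
```

Request:
drive_tool --pt "0 0 0.4" --pt "0 0 0.4" --pt "0 0 0.4" --pt "0 0 0" --pt "0 0 0" --pt "0 0 0" --pt "0 0 0" --pt "0 0 0" --twist '[0,0,0,0,0,0,0,0]'

```text
time: 19.07
eef_pos: [0.4933, -0.1221, 0.1233]
orientation: [2.197, 2.246, 0.001]
ft_force: [-2.8, 2.3, 6.7]
finger_gap: 0.006
grip_force: 3.3
```

Request:
drive_tool --pt "0 0 0.5" --pt "0 0 0.5" --pt "0 0 0.3" --pt "0 0 0" --pt "0 0 0" --pt "0 0 0" --pt "0 0 0" --pt "0 0 0" --twist '[0,0,0,0,0,0,0,0]'

```text
time: 19.73
eef_pos: [0.4934, -0.1221, 0.1221]
orientation: [2.197, 2.246, 0.001]
ft_force: [-2.5, 2.5, 6.8]
finger_gap: 0.005
grip_force: 3.6
```

Request:
drive_tool --pt "0 0 0.5" --pt "0 0 0.5" --pt "0 0 0.3" --pt "0 0 0" --pt "0 0 0" --pt "0 0 0" --pt "0 0 0" --pt "0 0 0" --twist '[0,0,0,0,0,0,0,0]'

```text
time: 20.4
eef_pos: [0.4934, -0.122, 0.1209]
orientation: [2.197, 2.246, 0.001]
ft_force: [-3.0, 2.7, 7.8]
finger_gap: 0.004
grip_force: 4.0
```

Request:
drive_tool --pt "0 0 0.4" --pt "0 0 0.4" --pt "0 0 0.2" --pt "0 0 0" --pt "0 0 0" --pt "0 0 0" --pt "0 0 0" --pt "0 0 0" --twist '[0,0,0,0,0,0,0,0]'

```text
time: 21.07
eef_pos: [0.4935, -0.122, 0.1201]
orientation: [2.197, 2.246, 0.001]
ft_force: [-3.4, 3.8, 10.8]
finger_gap: 0.005
grip_force: 5.2
```

Request:
drive_tool --pt "0 0 0.3" --pt "0 0 0.3" --pt "0 0 0" --pt "0 0 0" --pt "0 0 0" --pt "0 0 0" --pt "0 0 0" --pt "0 0 0" --twist '[0,0,0,0,0,0,0,0]'

```text
time: 21.73
eef_pos: [0.4935, -0.122, 0.1197]
orientation: [2.197, 2.246, 0.001]
ft_force: [-4.9, 3.4, 10.8]
finger_gap: 0.004
grip_force: 5.9
```

Request:
drive_tool --pt "0 0 0.3" --pt "0 0 0.3" --pt "0 0 0.2" --pt "0 0 0" --pt "0 0 0" --pt "0 0 0" --pt "0 0 0" --pt "0 0 0" --twist '[0,0,0,0,0,0,0,0]'

```text
time: 22.4
eef_pos: [0.4935, -0.1219, 0.1191]
orientation: [2.196, 2.246, 0.001]
ft_force: [-5.6, 4.6, 13.4]
finger_gap: 0.004
grip_force: 6.9
```

The force now climbs steadily with depth, so the lid is bearing on the seal. I'll build up to about 20 N.

Request:
drive_tool --pt "0 0 0.4" --pt "0 0 0.4" --pt "0 0 0.2" --pt "0 0 0" --pt "0 0 0" --pt "0 0 0" --pt "0 0 0" --pt "0 0 0" --twist '[0,0,0,0,0,0,0,0]'

```text
time: 23.07
eef_pos: [0.4936, -0.1219, 0.1184]
orientation: [2.196, 2.246, 0.002]
ft_force: [-6.8, 4.4, 16.0]
finger_gap: 0.004
grip_force: 7.9
```

Request:
drive_tool --pt "0 0 0.4" --pt "0 0 0.4" --pt "0 0 0.3" --pt "0 0 0" --pt "0 0 0" --pt "0 0 0" --pt "0 0 0" --pt "0 0 0" --twist '[0,0,0,0,0,0,0,0]'

```text
time: 23.73
eef_pos: [0.4936, -0.1219, 0.118]
orientation: [2.196, 2.246, 0.001]
ft_force: [-9.1, 5.8, 20.9]
finger_gap: 0.007
grip_force: 10.7
```

Request:
drive_tool --pt "0 0 0.3" --pt "0 0 0.2" --pt "0 0 0" --pt "0 0 0" --pt "0 0 0" --pt "0 0 0" --pt "0 0 0" --pt "0 0 0" --twist '[0,0,0,0,0,0,0,0]'

```text
time: 24.4
eef_pos: [0.4936, -0.1219, 0.1179]
orientation: [2.196, 2.246, 0.001]
ft_force: [-10.9, 6.1, 24.9]
finger_gap: 0.003
grip_force: 12.4
```

Request:
drive_tool --pt "0 0 0" --pt "0 0 0" --pt "0 0 0" --pt "0 0 0" --pt "0 0 0" --pt "0 0 0" --pt "0 0 0" --pt "0 0 0" --twist '[0,0,0,0,0,0,0,0]'

```text
time: 25.07
eef_pos: [0.4936, -0.1219, 0.1178]
orientation: [2.196, 2.246, 0.002]
ft_force: [-10.9, 5.7, 24.7]
finger_gap: 0.008
grip_force: 12.4
```

Request:
drive_tool --pt "0 0 -2" --pt "0 0 -5" --pt "0 0 -15" --pt "0 0 -20" --pt "0 0 -20" --pt "0 0 -5" --pt "0 0 0" --pt "0 0 0" --twist '[0,0,0,0,0,0,0,0]'

```text
time: 25.73
eef_pos: [0.493, -0.1223, 0.1815]
orientation: [-2.197, -2.246, 0.0]
ft_force: [0.5, -0.6, -1.1]
finger_gap: 0.004
grip_force: 0.0
```

Request:
drive_tool --pt "-14 0 0" --pt "-25 0 0" --pt "-25 0 0" --pt "-25 0 0" --pt "-25 0 0" --pt "-20 0 0" --pt "-10 0 0" --pt "0 0 0" --twist '[0,0,0,0,0,0,0,0]'

```text
time: 26.4
eef_pos: [0.4954, -0.2675, 0.1804]
orientation: [-2.198, -2.242, 0.001]
ft_force: [-0.0, -1.3, 0.1]
finger_gap: 0.005
grip_force: 0.0
```

```bash
python3 - <<'E'
from h import *
from cell import ctrl
o=ctrl.get_obs(); print(o["time"],o["ft_force"],o["eef_pos"])
c,s=np.cos(.022),np.sin(.022)
print(togo(o,[.4944+.072*s,-.194-.072*c,.132],.022))
f=ctrl.grab_frame("scene")
im=cv2.resize(f["image"][150:290,190:330,::-1],None,fx=4,fy=4,interpolation=cv2.INTER_CUBIC)
cv2.imwrite("pics/s5.png",im)
E
```

```text
26.4 [-0.00511706 -1.30222788  0.14315781] [ 0.49536823 -0.26749072  0.18037787]
(array([ 1.4,  0.8, 48.4]), np.float64(-0.002241620056453897), 'tilt', array([-0.002,  0.001, -1.   ]), 'q6', np.float64(-0.61))
```

View pics/s5.png

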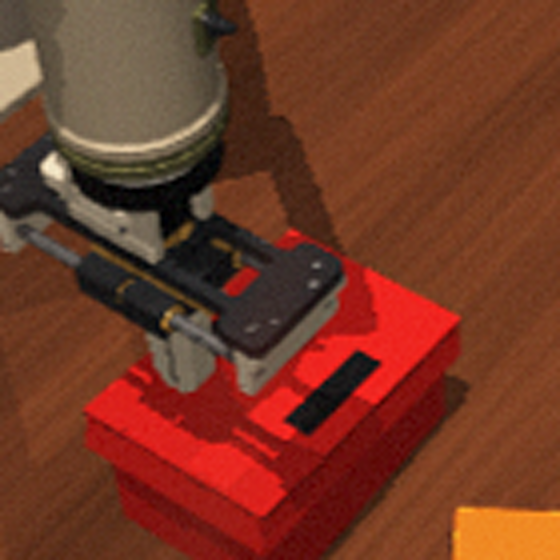

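The +y end has sunk, its corner moving from (459,299) to (461,320), and the -y end is still up on its catch. Next is the -y end.

Request:
drive_tool --pt "0 0 8" --pt "0 0 12" --pt "0 0 12" --pt "0 0 8" --pt "0 0 5" --pt "0 0 3" --pt "0 0 0" --pt "0 0 0" --twist '[0,0,0,0,0,0,0,0]'

```text
time: 27.12
eef_pos: [0.4965, -0.2662, 0.1344]
orientation: [2.197, 2.246, 0.0]
ft_force: [0.3, -0.1, 0.7]
finger_gap: 0.007
grip_force: 0.0
```

Request:
drive_tool --pt "0 0 0.4" --pt "0 0 0.4" --pt "0 0 0.4" --pt "0 0 0.4" --pt "0 0 0.4" --pt "0 0 0" --pt "0 0 0" --pt "0 0 0" --twist '[0,0,0,0,0,0,0,0]'

```text
time: 27.78
eef_pos: [0.4963, -0.2662, 0.1322]
orientation: [2.197, 2.246, 0.0]
ft_force: [-0.8, 0.3, 0.1]
finger_gap: 0.004
grip_force: 0.0
```

Request:
drive_tool --pt "0 0 0.4" --pt "0 0 0.4" --pt "0 0 0.4" --pt "0 0 0.4" --pt "0 0 0.4" --pt "0 0 0" --pt "0 0 0" --pt "0 0 0" --twist '[0,0,0,0,0,0,0,0]'

```text
time: 28.45
eef_pos: [0.4964, -0.2663, 0.1304]
orientation: [2.197, 2.246, 0.0]
ft_force: [-1.2, 0.6, 2.8]
finger_gap: 0.007
grip_force: 1.4
```

Request:
drive_tool --pt "0 0 0.3" --pt "0 0 0.3" --pt "0 0 0.4" --pt "0 0 0.3" --pt "0 0 0.2" --pt "0 0 0" --pt "0 0 0" --pt "0 0 0" --twist '[0,0,0,0,0,0,0,0]'

```text
time: 29.12
eef_pos: [0.4965, -0.2664, 0.1296]
orientation: [2.197, 2.245, -0.0]
ft_force: [-2.8, 2.3, 8.0]
finger_gap: 0.004
grip_force: 4.1
```

Request:
drive_tool --pt "0 0 0.3" --pt "0 0 0.3" --pt "0 0 0.4" --pt "0 0 0.3" --pt "0 0 0.2" --pt "0 0 0" --pt "0 0 0" --pt "0 0 0" --twist '[0,0,0,0,0,0,0,0]'

```text
time: 29.78
eef_pos: [0.4964, -0.2664, 0.1281]
orientation: [2.197, 2.245, -0.0]
ft_force: [-3.0, 1.9, 9.0]
finger_gap: 0.006
grip_force: 4.1
```

Now it slides at about 9 N. I can go to about 0.123 safely.

Request:
drive_tool --pt "0 0 0.7" --pt "0 0 0.7" --pt "0 0 0.7" --pt "0 0 0.7" --pt "0 0 0.7" --pt "0 0 0.5" --pt "0 0 0" --pt "0 0 0" --twist '[0,0,0,0,0,0,0,0]'

```text
time: 30.45
eef_pos: [0.4964, -0.2665, 0.1241]
orientation: [2.196, 2.245, -0.0]
ft_force: [-2.9, 1.5, 6.8]
finger_gap: 0.006
grip_force: 3.9
```

Request:
drive_tool --pt "0 0 0.4" --pt "0 0 0.4" --pt "0 0 0.4" --pt "0 0 0" --pt "0 0 0" --pt "0 0 0" --pt "0 0 0" --pt "0 0 0" --twist '[0,0,0,0,0,0,0,0]'

```text
time: 31.12
eef_pos: [0.4964, -0.2665, 0.1229]
orientation: [2.196, 2.245, -0.0]
ft_force: [-3.7, 1.2, 8.3]
finger_gap: 0.004
grip_force: 4.0
```

Request:
drive_tool --pt "0 0 0.4" --pt "0 0 0.4" --pt "0 0 0.4" --pt "0 0 0.2" --pt "0 0 0" --pt "0 0 0" --pt "0 0 0" --pt "0 0 0" --twist '[0,0,0,0,0,0,0,0]'

```text
time: 31.78
eef_pos: [0.4964, -0.2666, 0.1216]
orientation: [2.196, 2.245, -0.0]
ft_force: [-3.7, 1.8, 7.8]
finger_gap: 0.005
grip_force: 4.1
```

Request:
drive_tool --pt "0 0 0.4" --pt "0 0 0.4" --pt "0 0 0.2" --pt "0 0 0" --pt "0 0 0" --pt "0 0 0" --pt "0 0 0" --pt "0 0 0" --twist '[0,0,0,0,0,0,0,0]'

```text
time: 32.45
eef_pos: [0.4964, -0.2666, 0.1206]
orientation: [2.196, 2.245, -0.0]
ft_force: [-2.9, 1.5, 8.4]
finger_gap: -0.001
grip_force: 4.1
```

Request:
drive_tool --pt "0 0 0.4" --pt "0 0 0.4" --pt "0 0 0.2" --pt "0 0 0" --pt "0 0 0" --pt "0 0 0" --pt "0 0 0" --pt "0 0 0" --twist '[0,0,0,0,0,0,0,0]'

```text
time: 33.12
eef_pos: [0.4964, -0.2666, 0.1196]
orientation: [2.196, 2.245, -0.001]
ft_force: [-4.4, 0.7, 7.9]
finger_gap: 0.006
grip_force: 4.1
```

Request:
drive_tool --pt "0 0 0.4" --pt "0 0 0.4" --pt "0 0 0.2" --pt "0 0 0" --pt "0 0 0" --pt "0 0 0" --pt "0 0 0" --pt "0 0 0" --twist '[0,0,0,0,0,0,0,0]'

```text
time: 33.78
eef_pos: [0.4964, -0.2667, 0.1186]
orientation: [2.196, 2.245, -0.001]
ft_force: [-3.4, 1.0, 7.8]
finger_gap: 0.006
grip_force: 4.1
```

Request:
drive_tool --pt "0 0 0.4" --pt "0 0 0.4" --pt "0 0 0.2" --pt "0 0 0" --pt "0 0 0" --pt "0 0 0" --pt "0 0 0" --pt "0 0 0" --twist '[0,0,0,0,0,0,0,0]'

```text
time: 34.45
eef_pos: [0.4964, -0.2667, 0.1176]
orientation: [2.196, 2.245, -0.001]
ft_force: [-4.2, 1.3, 8.2]
finger_gap: 0.01
grip_force: 4.3
```

Request:
drive_tool --pt "0 0 0.4" --pt "0 0 0.4" --pt "0 0 0.2" --pt "0 0 0" --pt "0 0 0" --pt "0 0 0" --pt "0 0 0" --pt "0 0 0" --twist '[0,0,0,0,0,0,0,0]'

```text
time: 35.12
eef_pos: [0.4964, -0.2667, 0.1168]
orientation: [2.196, 2.245, -0.001]
ft_force: [-5.2, 1.1, 10.6]
finger_gap: 0.004
grip_force: 5.1
```

Request:
drive_tool --pt "0 0 0.4" --pt "0 0 0.3" --pt "0 0 0" --pt "0 0 0" --pt "0 0 0" --pt "0 0 0" --pt "0 0 0" --pt "0 0 0" --twist '[0,0,0,0,0,0,0,0]'

```text
time: 35.78
eef_pos: [0.4964, -0.2667, 0.1163]
orientation: [2.196, 2.245, -0.001]
ft_force: [-5.4, 1.7, 11.2]
finger_gap: 0.002
grip_force: 5.6
```

The seal is felt here too, at about 0.117. That agrees with the first end once the tilt is allowed for. I'll build up to about 20 N.

Request:
drive_tool --pt "0 0 0.4" --pt "0 0 0.4" --pt "0 0 0.2" --pt "0 0 0" --pt "0 0 0" --pt "0 0 0" --pt "0 0 0" --pt "0 0 0" --twist '[0,0,0,0,0,0,0,0]'

```text
time: 36.45
eef_pos: [0.4964, -0.2668, 0.1157]
orientation: [2.196, 2.245, -0.001]
ft_force: [-6.2, 1.8, 13.8]
finger_gap: 0.006
grip_force: 6.9
```

Request:
drive_tool --pt "0 0 0.4" --pt "0 0 0.4" --pt "0 0 0.2" --pt "0 0 0" --pt "0 0 0" --pt "0 0 0" --pt "0 0 0" --pt "0 0 0" --twist '[0,0,0,0,0,0,0,0]'

```text
time: 37.12
eef_pos: [0.4965, -0.2668, 0.1155]
orientation: [2.196, 2.245, -0.001]
ft_force: [-9.1, 5.0, 20.8]
finger_gap: 0.002
grip_force: 10.1
```

Request:
drive_tool --pt "0 0 0.3" --pt "0 0 0.1" --pt "0 0 0" --pt "0 0 0" --pt "0 0 0" --pt "0 0 0" --pt "0 0 0" --pt "0 0 0" --twist '[0,0,0,0,0,0,0,0]'

```text
time: 37.78
eef_pos: [0.4965, -0.2668, 0.1154]
orientation: [2.196, 2.245, -0.001]
ft_force: [-11.0, 3.9, 22.8]
finger_gap: 0.005
grip_force: 11.4
```

Request:
drive_tool --pt "0 0 0" --pt "0 0 0" --pt "0 0 0" --pt "0 0 0" --pt "0 0 0" --pt "0 0 0" --pt "0 0 0" --pt "0 0 0" --twist '[0,0,0,0,0,0,0,0]'

```text
time: 38.45
eef_pos: [0.4965, -0.2668, 0.1154]
orientation: [2.196, 2.245, -0.001]
ft_force: [-11.3, 4.3, 22.2]
finger_gap: 0.007
grip_force: 11.4
```

Request:
drive_tool --pt "0 0 -2" --pt "0 0 -5" --pt "0 0 -15" --pt "0 0 -20" --pt "0 0 -20" --pt "0 0 -20" --pt "0 0 0" --pt "0 0 0" --twist '[0,0,0,0,0,0,0,0]'

```text
time: 39.12
eef_pos: [0.4971, -0.2667, 0.1956]
orientation: [2.195, 2.244, 0.001]
ft_force: [-0.1, 0.2, -1.0]
finger_gap: 0.009
grip_force: 0.0
```

Request:
drive_tool --pt "0 0 -20" --pt "0 0 -30" --pt "0 0 -30" --pt "0 0 -30" --pt "0 0 -20" --pt "0 0 -10" --pt "0 0 0" --pt "0 0 0" --twist '[0,0,0,0,0,0,0,0]'

```text
time: 39.78
eef_pos: [0.4962, -0.2661, 0.3328]
orientation: [-2.196, -2.245, 0.001]
ft_force: [-0.4, -0.6, -0.9]
finger_gap: 0.008
grip_force: 0.0
```

```bash
python3 - <<'E'
from h import *
from cell import ctrl
o=ctrl.get_obs(); print(o["time"],o["ft_force"],o["eef_pos"])
f=ctrl.grab_frame("scene")
im=cv2.resize(f["image"][150:290,190:330,::-1],None,fx=4,fy=4,interpolation=cv2.INTER_CUBIC)
for q in proj(f,place(LID,(.4944,-.194,.022),.0702))[:8]: cv2.circle(im,tuple(int(v) for v in (q-[190,150]+.5)*4),4,(255,255,0),1)
cv2.imwrite("pics/s6.png",im)
E
```

```text
39.7833 [-0.39309671 -0.57254143 -0.89407677] [ 0.49618874 -0.26612977  0.33275232]
```

View pics/s6.png

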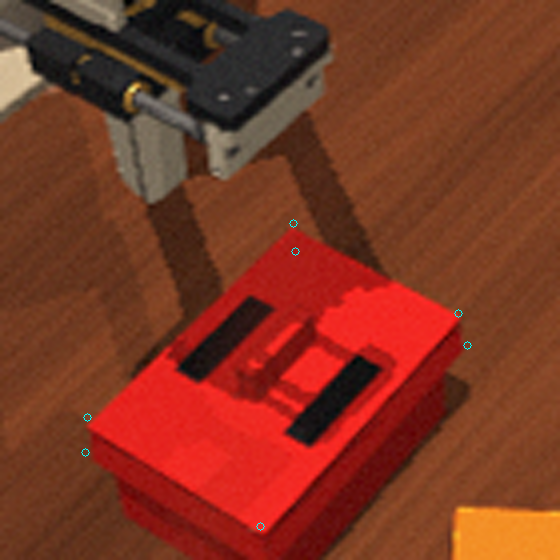

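From the side the lid looks down and about level; its near corner is at (260,530) and its right corner at (463,320). At the pushes, though, the two ends read 2.4 mm apart (part of that was tilt), so I'll probe the +y end lightly to check.

Request:
drive_tool --pt "15 0 10" --pt "25 0 15" --pt "25 0 20" --pt "25 0 20" --pt "25 0 20" --pt "20 0 20" --pt "9 0 15" --pt "0 0 10" --twist '[0,0,0,0,0,0,0,0]'

```text
time: 40.5
eef_pos: [0.4909, -0.1196, 0.1999]
orientation: [-2.19, -2.244, 0.003]
ft_force: [-0.3, -0.7, -0.1]
finger_gap: 0.003
grip_force: 0.0
```

Request:
drive_tool --pt "0 0 15" --pt "0 0 20" --pt "0 0 20" --pt "0 0 12" --pt "0 0 6" --pt "0 0 3" --pt "0 0 0" --pt "0 0 0" --twist '[0,0,0,0,0,0,0,0]'

```text
time: 41.17
eef_pos: [0.4937, -0.1226, 0.1294]
orientation: [2.196, 2.245, 0.001]
ft_force: [-0.0, 0.6, 0.4]
finger_gap: 0.008
grip_force: 0.0
```

Request:
drive_tool --pt "0 0 2" --pt "0 0 2" --pt "0 0 2" --pt "0 0 2" --pt "0 0 1" --pt "0 0 0.5" --pt "0 0 0" --pt "0 0 0" --twist '[0,0,0,0,0,0,0,0]'

```text
time: 41.83
eef_pos: [0.4932, -0.1223, 0.119]
orientation: [-2.197, -2.246, 0.0]
ft_force: [0.2, -0.4, -0.2]
finger_gap: 0.006
grip_force: 0.0
```

Request:
drive_tool --pt "0 0 0.5" --pt "0 0 0" --pt "0 0 0.5" --pt "0 0 0" --pt "0 0 0" --pt "0 0 0" --pt "0 0 0" --pt "0 0 0" --twist '[0,0,0,0,0,0,0,0]'

```text
time: 42.5
eef_pos: [0.4932, -0.1223, 0.118]
orientation: [-2.197, -2.246, -0.0]
ft_force: [0.2, -0.2, -0.7]
finger_gap: 0.002
grip_force: 0.0
```

Request:
drive_tool --pt "0 0 0.5" --pt "0 0 0" --pt "0 0 0" --pt "0 0 0" --pt "0 0 0" --pt "0 0 0" --pt "0 0 0" --pt "0 0 0" --twist '[0,0,0,0,0,0,0,0]'

```text
time: 43.17
eef_pos: [0.4932, -0.1223, 0.1175]
orientation: [2.197, 2.246, -0.0]
ft_force: [-0.7, 0.4, 0.4]
finger_gap: 0.003
grip_force: 0.0
```

Request:
drive_tool --pt "0 0 0.5" --pt "0 0 0" --pt "0 0 0" --pt "0 0 0" --pt "0 0 0" --pt "0 0 0" --pt "0 0 0" --pt "0 0 0" --twist '[0,0,0,0,0,0,0,0]'

```text
time: 43.83
eef_pos: [0.4932, -0.1223, 0.1171]
orientation: [2.197, 2.246, 0.0]
ft_force: [-0.2, -0.6, 0.7]
finger_gap: 0.007
grip_force: 0.0
```

Request:
drive_tool --pt "0 0 0.5" --pt "0 0 0" --pt "0 0 0" --pt "0 0 0" --pt "0 0 0" --pt "0 0 0" --pt "0 0 0" --pt "0 0 0" --twist '[0,0,0,0,0,0,0,0]'

```text
time: 44.5
eef_pos: [0.4932, -0.1223, 0.1166]
orientation: [2.197, 2.246, 0.0]
ft_force: [0.0, 0.4, -0.6]
finger_gap: 0.007
grip_force: 0.0
```

The +y surface is at or below 0.1166, level with the -y end to about 1 mm. I'll retreat and hand in.

Request:
drive_tool --pt "0 0 -5" --pt "0 0 -15" --pt "0 0 -20" --pt "0 0 -30" --pt "0 0 -30" --pt "0 0 -20" --pt "0 0 0" --pt "0 0 0" --twist '[0,0,0,0,0,0,0,0]'

```text
time: 45.17
eef_pos: [0.4941, -0.1226, 0.2385]
orientation: [2.194, 2.243, 0.002]
ft_force: [0.0, 0.2, -0.6]
finger_gap: 0.005
grip_force: 0.0
```

```bash
python3 -c "
from cell import ctrl
print(ctrl.get_obs()['ft_force'],ctrl.job_done())"
```

```text
the job is handed in; nothing more can be done
[ 0.03406544  0.23511382 -0.6187886 ] None
```

The lid is seated on the box seal, level to about 1 mm and released: I pressed the +y end and then the -y end at 21–25 N for over a second each, and handed the job in at 45 s (no verdict was returned).

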